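Slide the lens mirror out of its slanted slot and set it on its stand

ROBOT

A 6-joint arm with a two-finger parallel gripper is mounted at the origin on the work surface. World frame = base frame: x ahead of the robot, y to its left, z up, the work surface at z = 0. Lengths are in m, angles in rad, forces in N, time in s.
With the tool pointing down it reaches from about 0.3 to 0.775 m from the base axis. Payload 14.6 kg.
Tool frame: the origin (TCP) lies midway between the tips of the shut fingers; the grasp point (between the pads) lies 19 mm behind it (tcp_to_grasp is the distance from the TCP to the grasp point, in m); z points along the fingers, y is the line along which they close (so a half turn about z gives the same grasp; the last joint's range is limited). The gripper opens to 94 mm and grips with 3 to 60 N. Pads are 16 mm wide; open, the fingers measure 119 mm over their backs; the gripper's body (75 mm by 177 mm) begins 78 mm behind the grasp point.
Start: joints at [1.235, 0.3, 1.521, -0, 1.321, -0.067], TCP at [0.146, 0.53, 0.205] pointing down, gripper open.
Joint ranges: [-3.03, 3.03], [-0.79, 2.21], [0.23, 2.52], [-1.04, 4.18], [0, 3.07], [-2.55, 2.55]. Speed limits (rad/s): [2.22, 2.22, 2.57, 3.14, 3.14, 3.14].

INTERFACE

Orientations are given as [roll, pitch, yaw] about the fixed x, y, z axes, in that order (R = Rz(yaw) Ry(pitch) Rx(roll)).
In Python, from station import * gives the robot as it stands.
- The arm moves only by the tool send_rows, never from a script. Its argument "motion" is a list of rows, each a list of 3 entries, a list of its own where there are three numbers: the shift along the tool's x, y, z in units of 0.03 m (1.0 is 0.03 m), then the turn, a rotation vector about the tool's x, y, z in units of 0.12 rad (1.0 is 0.12 rad), then the opening, from -1 (shut) to 1 (fully open). In form: [[[x, y, z], [rx, ry, rz], grip], ...]. A call has 1 to 12 rows; each row shifts and turns the commanded pose from where the row before left it, along the tool's axes as they then stand; what a row does not reach is not made up. A row lasts 1/10 s, in which the tool goes at most 50 mm and 8.59 degrees, less where a joint would pass 70% of its speed; a pose out of reach is approached as far as the arm can. A call with a number of a shift or a turn outside -1 to 1 is refused whole. A call with a gripper value outside its range is refused whole. The fingers move at their own pace and stop on an object; "squeeze" is the grip in N (left out, the last holds). Time passes only in rows, so rows that do not move let the fingers close. It gives the time, the measured TCP pose, the force, the opening and the grip force at its end, in the units of the state.
- get_obs(): the state, without advancing time (a new reading comes with each control period).
- camera(name): name is "scene" or "top" or "wrist"; returns a dict with "pixels" (400x640x3 uint8, red, green, blue), "depth" (400x640 float32, m along the optical axis (not along the pixel's ray), 0 where there is no reading), "fx", "fy", "cx", "cy" (pixels), "dist" ([k1, k2, p1, p2, k3] as OpenCV has them; the pictures are not rectified), "rvec" (rotation vector, rad) and "tvec" (3), from world to camera coordinates, as OpenCV has them. Camera axes: x right, y down, z forward; pixel columns grow to the right and rows downward; lengths in m; the calibration is good to about 2 mm. A picture is of the moment at which its call begins.
- hand_in(): hands the job in; it is judged then, once.
The state is a dict: "time_s": time; "qpos": joint angles; "joint_vel": joint speeds; "tau": joint torques, N m; "ee_pos": TCP position; "eef_rot": TCP orientation; "force": force on the tool from outside, world axes, zero at the start; "moment": the same for the moment, N m; "grip_width": finger opening in m; "grip_force": force on a finger pad.
Only numpy, scipy, OpenCV 4.12 (cv2) and the standard library are available. Lean on these libraries where they do the work, as an engineer would, in place of code of your own. Each camera call takes 0.05 s, during which the arm holds its last target. There are 200 camera calls.

TASK

Take the small plate mirror, the taller of the two plates, by its top edge and slide it up out of its slanted slot in the rack, along the slot and without wrenching it. Carry it to the reclined stand and lower it, centred and leaning like the stand's back, until you feel it come to rest on the ledge, which may be set at any height; only then let go, so that it is left leaning on the stand. Do not push the glass hard or let it drop, and leave the short cover and the other things where they are.

Things in the scene. Friction and masses are not known exactly. Their poses are not given: they have to be found in the camera images.
- mirror: small frameless mirror plate, steel-bright on the +x face, white behind; 8 mm thick (its x), 100 wide (its y), 130 tall (its z), about 220 g. Origin: centre of the lower edge; z points up the plate to the top edge. It starts in one of the rack's two slots, so it leans 25 deg with its top towards the rack's -x; its upper 75 mm stand out of the slot
- cover: plain white lens-tray cover plate in the other slot, 8 mm thick (x), 86 wide (y), 84 tall (z), origin at the centre of its lower edge; stays where it is
- rack: fixed grey rack on the vanity top, foot 135 (x) by 130 (y) mm; origin at the centre of its underside, z up. Two slots, floors centred at x = -30 and +30 mm, y = 0, 22 mm up. Each slot runs up at 25 deg from vertical, leaning towards the rack's -x (direction -0.423, 0, 0.906), is 55 mm deep along that slope, 13 mm across and 104 mm wide in y; walls 5 mm thick, tops at most 77 mm up
- stand_back: leaning back of the fixed aluminium stand: two uprights 12 mm wide, 8 thick, 140 long, at y = +-38 mm, open between. Origin: middle of the foot of its front face, 14 mm above the vanity; z points up the slope (25 deg from vertical, towards -x like the slots), x straight out of the front face, y across. A mirror in place has its origin at x = 4 mm, y = 0, z = ledge height, axes parallel to these
- stand_mid (a point): point on the stand's front face 70 mm up the slope from the foot, at the middle. A black ledge slides on the uprights and is clamped anywhere with its top face 20 to 65 mm up the slope from the foot (not reported: feel for it). The ledge is 96 mm wide (soft-sprung: gives 1 mm per 2 N, 7 at most) and stands out 28 mm, with a lip 8 mm high at 23 to 28 mm
- mug: white ceramic mug, 76 mm across, 85 tall, handle at its +y; origin under its centre; bystander
- pill_box: steel pill box 50 x 36 x 20 mm; origin under its centre; bystander
- lens_case: blue twin lens case 30 x 62 x 18 mm; origin under its centre; bystander
- nail_clipper: aluminium nail clipper 56 x 12 x 11 mm; origin under its centre; bystander

How it is judged:
On the way, in this order (a step that is already met when the one before it is completed fails the run):
1. the mirror is held in the fingers, wholly clear of its slot (z of mirror in the frame of rack above 0.082 m and contact force between the fingers and mirror above 1 N), for 0.1 s.
2. the mirror, still held, is still and touching the stand in its place (x of mirror in the frame of stand_back between -0.002 and 0.013 m and y of mirror in the frame of stand_back between -0.02 and 0.02 m and z of mirror in the frame of stand_back between 0.014 and 0.072 m and angle between the z axis of mirror and the z axis of stand_back, either way round below 0.12 rad and angle between the y axis of mirror and the y axis of stand_back, either way round below 0.15 rad and contact force between mirror and stand_back above 0.5 N and contact force between the fingers and mirror above 1 N and linear speed of mirror below 0.03 m/s), for 0.2 s.
At the end, for the whole second after the job is handed in: the mirror leans at rest on the stand's ledge and back: lower edge within 20 mm of the middle, flat to the back within 0.12 rad and 9 mm, square to it within 0.15 rad, let go (x of mirror in the frame of stand_back between -0.002 and 0.013 m and y of mirror in the frame of stand_back between -0.02 and 0.02 m and z of mirror in the frame of stand_back between 0.014 and 0.072 m and angle between the z axis of mirror and the z axis of stand_back, either way round below 0.12 rad and angle between the y axis of mirror and the y axis of stand_back, either way round below 0.15 rad and contact force between mirror and stand_back above 0.3 N and linear speed of mirror below 0.01 m/s); the robot touches nothing.
It fails at once if the short cover is moved by more than 15 mm (distance of cover from where it was at the start of the episode above 0.015 m).
It fails at once if a bystander is moved by more than 20 mm (distance of any of mug, pill_box, lens_case, nail_clipper from where it was at the start of the episode above 0.02 m).
It fails at once if the mirror is wrenched in the rack with more than 45 N or pushed on the stand with more than 25 N (contact force between mirror and rack above 45 N or contact force between mirror and stand_back above 25 N).
It fails at once if the mirror is dropped: moving faster than 0.3 m/s out of the fingers (linear speed of mirror above 0.3 m/s and contact force between the fingers and mirror below 0.1 N).
It also fails if it takes over 48 s, if anything falls off the work surface, if the arm or the gripper's body presses on something with over 40 N, if the wrist force passes 120 N, or if a joint passes its speed limit or range.

## Working session

There is one attempt and no reset: what is moved stays moved. The work goes in short steps, Python scripts to look and compute and a tool call to move; the robot and the scene stay as the last step left them, time stands still between calls to the robot, and variables do not carry over. Pictures are saved under pics/ and viewed, at most 10 in all, crops included, and the job is handed in when it is done.

Besides the shell and the picture viewer there is one more tool, called after ">>>" as a command line: name --argument value ..., lists and objects as JSON in quotes. send_rows: Moves the arm, as the interface text tells. Its arguments: {"type":"object","properties":{"motion":{"type":"array"},"squeeze":{"type":"number"}},"required":["motion"]}

```bash
mkdir -p pics
cat > h.py <<'E'
from station import *
import numpy as np, cv2
from scipy.spatial.transform import Rotation as R
def snap(n,f=None):
    c=camera(n)
    if f: cv2.imwrite('pics/'+f,c['pixels'][:,:,::-1])
    return c
def pts(c):
    d=c['depth']; h,w=d.shape
    u,v=np.meshgrid(np.arange(w),np.arange(h))
    K=np.array([[c['fx'],0,c['cx']],[0,c['fy'],c['cy']],[0,0,1.]])
    n=cv2.undistortPoints(np.stack([u,v],-1).reshape(-1,1,2).astype(float),K,np.array(c['dist'],float)).reshape(h,w,2)
    P=np.dstack([n*d[...,None],d])
    Rm=cv2.Rodrigues(np.array(c['rvec'],float))[0]
    W=(P-np.array(c['tvec']).ravel())@Rm
    W[d==0]=np.nan
    return W
E
python3 - <<'E'
from h import *
for n in ['scene','top']:
    c=snap(n,n+'1.png'); np.savez(n+'.npz',W=pts(c),p=c['pixels'])
    print(n,c['tvec'],c['rvec'],c['fx'])
o=get_obs();print(o)
E
```

```text
scene [-0.50042595 -0.14311879  0.91114135] [ 2.3625032   0.60467578 -0.24087777] 399.219965512391
top [0.02194705 0.59898069 0.77686998] [ 2.1597202  -2.18179595  0.04470853] 364.514089956572
{'time_s': 0.1, 'qpos': array([ 1.23541102e+00,  3.00427599e-01,  1.52150270e+00,  9.47398435e-06,
        1.32067441e+00, -6.66253948e-02]), 'joint_vel': array([-0.00109516, -0.00221567, -0.00070124, -0.00164933, -0.00109764,
        0.00058342]), 'tau': array([ 4.95233071e-04, -5.32652521e+01, -3.53282189e+01,  7.09455041e-02,
        2.33963592e-02, -9.99479539e-05]), 'ee_pos': array([0.14598536, 0.53004118, 0.20494334]), 'eef_rot': array([-3.14058345e+00, -7.65352835e-05,  2.87283036e+00]), 'force': array([-0.90801089,  0.3887175 ,  0.00650321]), 'moment': array([-0.06060896, -0.02852612, -0.01443756]), 'grip_force': 0.0, 'grip_width': 0.09365622230691469}
```

View pics/scene1.png

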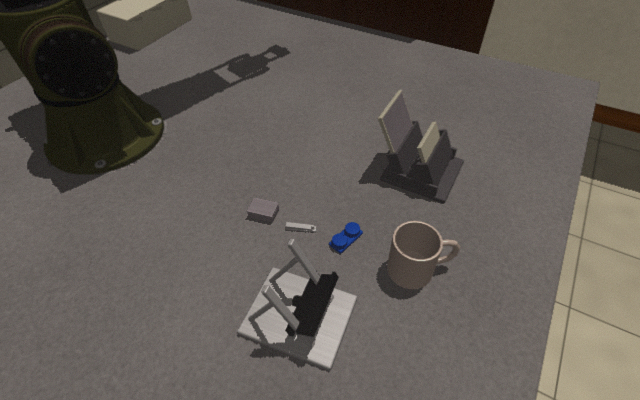

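View pics/top1.png

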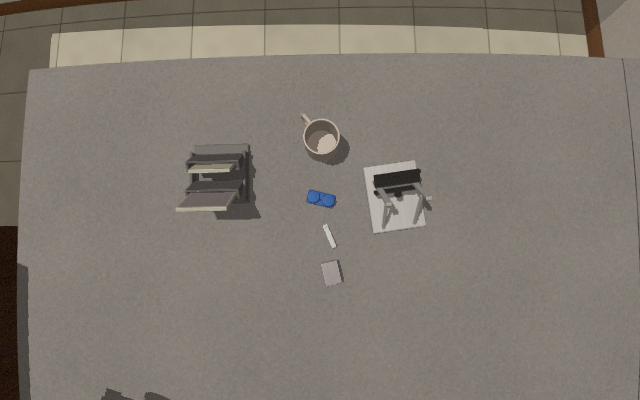

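The scene picture shows the mirror in the rack (about 397,120), the cover behind it (430,143) and the stand (300,305) with its black ledge. In the top picture the rack is at (215,180), the mirror's top edge at (205,208) and the stand at (397,197).

Run:
```python
from h import *
for n,boxes in [('top',dict(rack=(165,135,265,225),stand=(350,150,445,245),mug=(295,105,345,170))),('scene',dict(rack=(370,80,475,205),stand=(230,230,365,370)))]:
    d=np.load(n+'.npz');W=d['W'];p=d['p'].astype(int)
    print(n,'table z',np.nanmedian(W[250:300,200:300,2]) if n=='top' else np.nanmedian(W[150:200,200:300,2]))
    for k,(a,b,c,e) in boxes.items():
        w=W[b:e,a:c].reshape(-1,3);w=w[np.isfinite(w[:,0])]
        for lo,hi in [(.008,.02),(.02,.05),(.05,.09),(.09,.12),(.12,.2)]:
            s=w[(w[:,2]>lo)&(w[:,2]<hi)]
            if len(s)>8:
                r=cv2.minAreaRect((s[:,:2]*1000).astype(np.float32))
                print(k,lo,hi,len(s),np.percentile(s,[1,99],axis=0).round(3).tolist(),[np.round(x,1) for x in r])
```

```text
top table z -0.0007546927158143474
rack 0.008 0.02 869 [[0.602, 0.165, 0.008], [0.733, 0.292, 0.017]] [array([666.9, 229.8]), array([134.3, 129.1]), np.float64(0.4)]
rack 0.02 0.05 710 [[0.608, 0.166, 0.021], [0.711, 0.291, 0.05]] [array([657.8, 229.1]), array([109.7, 125.4]), np.float64(0.8)]
rack 0.05 0.09 1287 [[0.606, 0.173, 0.051], [0.695, 0.286, 0.089]] [array([648.1, 229.8]), array([116.7,  95.2]), np.float64(88.2)]
rack 0.09 0.12 505 [[0.591, 0.18, 0.09], [0.665, 0.278, 0.12]] [array([628.7, 227.9]), array([101. ,  80.6]), np.float64(85.8)]
rack 0.12 0.2 409 [[0.575, 0.18, 0.12], [0.592, 0.278, 0.141]] [array([583.7, 229.3]), array([17. , 98.5]), np.float64(0.6)]
stand 0.008 0.02 2366 [[0.533, -0.223, 0.008], [0.686, -0.097, 0.015]] [array([ 609.3, -160.4]), array([150.1, 119.5]), np.float64(7.9)]
stand 0.02 0.05 72 [[0.544, -0.205, 0.021], [0.639, -0.113, 0.05]] [array([ 596.1, -159.3]), array([104.3,  76.7]), np.float64(11.1)]
stand 0.05 0.09 996 [[0.564, -0.202, 0.051], [0.658, -0.11, 0.087]] [array([ 609.4, -159.4]), array([94.1, 97. ]), np.float64(7.9)]
stand 0.09 0.12 1
[... 1277 characters left out ...]
ay([102.4,  17.8]), np.float64(90.0)]
stand 0.008 0.02 5225 [[0.535, -0.225, 0.009], [0.688, 0.009, 0.019]] [array([ 601.8, -100.9]), array([149.8, 242.7]), np.float64(8.0)]
stand 0.02 0.05 289 [[0.544, -0.207, 0.02], [0.654, -0.012, 0.05]] [array([ 590.7, -103.2]), array([102.8, 217.4]), np.float64(7.4)]
stand 0.05 0.09 2138 [[0.569, -0.207, 0.052], [0.66, -0.111, 0.088]] [array([ 609.8, -161.2]), array([93.9, 99.6]), np.float64(8.0)]
stand 0.09 0.12 414 [[0.584, -0.205, 0.09], [0.622, -0.118, 0.12]] [array([ 601.2, -162.2]), array([31.6, 87.8]), np.float64(7.3)]
stand 0.12 0.2 318 [[0.583, -0.207, 0.12], [0.608, -0.12, 0.142]] [array([ 595. , -163.2]), array([16.7, 87.5]), np.float64(7.6)]
```

```bash
cat >> h.py <<'E'
def lean(yaw):  # columns: plate x,y,z axes
    return (R.from_euler('z',yaw)*R.from_euler('y',-25,degrees=True)).as_matrix()
def tool_R(yaw):
    P=lean(yaw); return np.column_stack([P[:,1],P[:,0],-P[:,2]])
def plan(Rt,pt,shift_first=False):
    o=get_obs(); Rc=R.from_euler('xyz',o['eef_rot']).as_matrix()
    rv=R.from_matrix(Rc.T@Rt).as_rotvec()
    print('pos',o['ee_pos'].round(4),'turn units',(rv/.12).round(2),'shift units now',(Rc.T@(pt-o['ee_pos'])/.03).round(2),'after turn',(Rt.T@(pt-o['ee_pos'])/.03).round(2),'target',pt.round(4),'t',o['time_s'])
E
python3 - <<'E'
from h import *
y=np.radians(7.9); S=lean(y); M=lean(np.radians(.5))
for n,b,bm in [('top',(350,150,445,245),(165,135,265,225)),('scene',(230,230,365,370),(370,80,475,205))]:
    d=np.load(n+'.npz')
    def get(b): 
        w=d['W'][b[1]:b[3],b[0]:b[2]].reshape(-1,3);p=d['p'][b[1]:b[3],b[0]:b[2]].reshape(-1,3).astype(int);k=np.isfinite(w[:,0]);return w[k],p[k].sum(1)
    w,p=get(b); up=w[(w[:,2]>.1)&(w[:,1]<-.09)]
    q=up@S; print(n,'upr n,y,z',np.percentile(q,[1,10,50,90,99],axis=0).round(4).tolist())
    yy=q[:,1]; m=(yy.min()+yy.max())/2
    for g in (yy<m,yy>m):
        s=q[g]; print('  upr',np.median(s,axis=0).round(4),np.percentile(s[:,0],[5,50,95]).round(4),s[:,1].min(),s[:,1].max())
    q=w[(w[:,2]>.035)&(p<90)&(w[:,1]<-.09)]@S
    print(' ledge',len(q),np.percentile(q,[2,25,50,75,98],axis=0).round(4).tolist())
    print('  zhist',np.histogram(q[:,2],bins=12))
    w,p=get(bm); q=w[(w[:,2]>.1)&(w[:,0]<.63)]@M
    print(' mirror',np.percentile(q,[1,10,50,90,99],axis=0).round(4).tolist())
f=np.array([.637,.229,.022]); print('mirror nominal floor in M',f@M)
for s in (-1,1): pass
E
```

```text
top upr n,y,z [[0.5553, -0.2858, -0.1549], [0.5644, -0.2832, -0.1493], [0.57, -0.2747, -0.1279], [0.5711, -0.2008, -0.1123], [0.5716, -0.1994, -0.1104]]
  upr [ 0.5699 -0.2783 -0.1291] [0.5579 0.5699 0.5713] -0.28607416303109495 -0.2734590605042929
  upr [ 0.5702 -0.2041 -0.127 ] [0.5651 0.5702 0.5714] -0.21116438837490575 -0.19913466543850086Traceback (most recent call last):
  File "<stdin>", line 13, in <module>
    return _quantile_unchecked(
        a, q, axis, out, overwrite_input, method, keepdims, weights)
    return _ureduce(a,
                    func=_quantile_ureduce_func,
    ...<5 lines>...
                    overwrite_input=overwrite_input,
                    method=method)
    r = func(a, **kwargs)
    result = _quantile(arr,
                       quantiles=q,
    ...<2 lines>...
                       out=out,
                       weights=wgt)
    slices_having_nans = np.isnan(arr[-1, ...])
                                  ~~~^^^^^^^^^
IndexError: index -1 is out of bounds for axis 0 with size 0
```

Run:
```python
from h import *
y=np.radians(7.9); S=lean(y); M=lean(np.radians(.5))
for n,b,bm in [('top',(350,150,445,245),(165,135,265,225)),('scene',(230,230,365,370),(370,80,475,205))]:
    d=np.load(n+'.npz')
    def get(b): 
        w=d['W'][b[1]:b[3],b[0]:b[2]].reshape(-1,3);return w[np.isfinite(w[:,0])]
    w=get(b); q=w[(w[:,2]>.1)&(w[:,1]<-.09)]@S
    q=q[q[:,0]>.566]; yy=q[:,1]; m=(yy.min()+yy.max())/2
    for g in (yy<m,yy>m):
        s=q[g]; print(n,'upr',np.median(s,axis=0).round(4),s[:,1].min().round(4),s[:,1].max().round(4),'top',s[:,2].max().round(4))
    q=w[(w[:,2]>.03)&(w[:,1]<-.09)]@S; q=q[(q[:,0]>.575)&(q[:,0]<.605)]
    print(' ledge',len(q),np.percentile(q,[2,25,50,75,98],axis=0).round(4).tolist())
    print('  mid of ledge z',np.percentile(q[(q[:,0]>.578)&(q[:,0]<.59)][:,2],[5,50,95]))
    w=get(bm); q=w[(w[:,2]>.1)&(w[:,0]<.63)]@M
    print(' mirror',np.percentile(q,[1,10,50,90,99],axis=0).round(4).tolist())
f=np.array([.637,.229,.022]); print('mirror nominal floor in M',f@M)
for x in (.608,.61,.625,.63): pass
# stand foot: z=.014 with n=.5705
c,s=np.cos(np.radians(25)),np.sin(np.radians(25)); xp=(.5705-.014*s)/c; print('foot z in S',-xp*s+.014*c)
plan(tool_R(np.radians(.5)),np.array([.54,.229,.235]))
```

```text
top upr [ 0.5704 -0.2793 -0.1279] -0.2861 -0.2743 top -0.1104
top upr [ 0.5704 -0.2042 -0.1297] -0.2112 -0.1991 top -0.1098
 ledge 541 [[0.5756, -0.2883, -0.2018], [0.5815, -0.2663, -0.1983], [0.5881, -0.2419, -0.197], [0.5969, -0.2184, -0.1943], [0.5993, -0.1964, -0.1883]]
  mid of ledge z [-0.19949421 -0.19762705 -0.19546925]
 mirror [[0.581, 0.1753, -0.1636], [0.5833, 0.1823, -0.1567], [0.5885, 0.2235, -0.1309], [0.5893, 0.2629, -0.1197], [0.5897, 0.2728, -0.1184]]
scene upr [ 0.5713 -0.2827 -0.1301] -0.2872 -0.2749 top -0.1087
scene upr [ 0.5713 -0.2077 -0.1306] -0.2124 -0.1997 top -0.11
 ledge 1095 [[0.5755, -0.2907, -0.2012], [0.5823, -0.2721, -0.1968], [0.5949, -0.2487, -0.1959], [0.5993, -0.2236, -0.192], [0.6004, -0.1981, -0.1875]]
  mid of ledge z [-0.19771424 -0.19633063 -0.1950782 ]
 mirror [[0.5823, 0.1735, -0.164], [0.5854, 0.1758, -0.1592], [0.5894, 0.2156, -0.1388], [0.5903, 0.2604, -0.1206], [0.591, 0.2723, -0.1194]]
mirror nominal floor in M [ 0.58840482  0.22343248 -0.25010336]
foot z in S -0.2505812281119518
pos [0.146  0.53   0.2049] turn units [-3.12 -2.34 10.6 ] shift units now [-15.33  -6.19  -1.  ] after turn [-10.15  12.25   4.61] target [0.54  0.229 0.235] t 0.1
```

>>> send_rows --motion '[[[0,0,0],[-0.28,-0.21,0.96],0],[[0,0,0],[-0.28,-0.21,0.96],0],[[0,0,0],[-0.28,-0.21,0.96],0],[[0,0,0],[-0.28,-0.21,0.96],0],[[0,0,0],[-0.28,-0.21,0.96],0],[[0,0,0],[-0.28,-0.21,0.96],0],[[0,0,0],[-0.28,-0.21,0.96],0],[[0,0,0],[-0.28,-0.21,0.96],0],[[0,0,0],[-0.28,-0.21,0.96],0],[[0,0,0],[-0.28,-0.21,0.96],0],[[0,0,0],[-0.28,-0.21,0.96],0]]'

```text
time_s: 1.2
ee_pos: [0.146, 0.5301, 0.2053]
eef_rot: [2.709, -0.001, 1.58]
force: [0.1, -0.0, -0.0]
grip_width: 0.0472
grip_force: 0.0
```

Run:
```python
from h import *
M=lean(np.radians(.5))
plan(tool_R(np.radians(.5)),M@np.array([.586,.2235,-.085]))
o=get_obs(); print(o['force'],o['qpos'].round(2))
```

```text
pos [0.146  0.5301 0.2053] turn units [-0.03 -0.01 -0.  ] shift units now [-10.18  12.12   6.86] after turn [-10.18  12.09   6.91] target [0.565  0.2284 0.1706] t 1.2
[ 0.09370443 -0.01548909 -0.0082752 ] [ 1.44  0.28  1.61 -0.46  1.22  1.58]
```

>>> send_rows --motion '[[[-0.85,1,0.3],[0,0,0],0],[[-0.85,1,0.3],[0,0,0],0],[[-0.85,1,0.3],[0,0,0],0],[[-0.85,1,0.3],[0,0,0],0],[[-0.85,1,0.3],[0,0,0],0],[[-0.85,1,0.3],[0,0,0],0],[[-0.85,1,0.3],[0,0,0],0],[[-0.85,1,0.3],[0,0,0],0],[[-0.85,1,0.3],[0,0,0],0],[[-0.85,1,0.3],[0,0,0],0],[[-0.85,1,0.3],[0,0,0],0],[[-0.85,1,0.3],[0,0,0],0]]'

```text
time_s: 2.4
ee_pos: [0.5235, 0.228, 0.2577]
eef_rot: [2.711, -0.0, 1.584]
force: [-0.3, 1.2, 0.4]
grip_width: 0.0471
grip_force: 0.0
```

Run:
```python
from h import *
M=lean(np.radians(.5))
plan(tool_R(np.radians(.5)),M@np.array([.586,.2235,-.085]))
```

```text
pos [0.5235 0.228  0.2577] turn units [-0.04 -0.02  0.04] shift units now [-0.    0.05  3.22] after turn [0.   0.03 3.22] target [0.565  0.2284 0.1706] t 2.4
```

>>> send_rows --motion '[[[0,0.03,0.6],[-0.04,-0.02,0.04],0],[[0,0,0.6],[0,0,0],0],[[0,0,0.6],[0,0,0],0],[[0,0,0.6],[0,0,0],0],[[0,0,0.6],[0,0,0],0],[[0,0,0.6],[0,0,0],0],[[0,0,0.6],[0,0,0],0],[[0,0,0.5],[0,0,0],0],[[0,0,0.5],[0,0,0],0],[[0,0,0.3],[0,0,0],0],[[0,0,0],[0,0,0],0],[[0,0,0],[0,0,0],0]]'

```text
time_s: 3.6
ee_pos: [0.5929, 0.2301, 0.1088]
eef_rot: [2.705, -0.0, 1.579]
force: [0.9, 0.1, -0.3]
grip_width: 0.0475
grip_force: 0.0
```

Run:
```python
from h import *
M=lean(np.radians(.5))
plan(tool_R(np.radians(.5)),M@np.array([.586,.2235,-.1535]))
snap('wrist','w1.png')
```

```text
pos [0.5929 0.2301 0.1088] turn units [-0. -0. -0.] shift units now [-0.05  0.03  0.02] after turn [-0.05  0.03  0.02] target [0.594  0.2287 0.1085] t 3.6
```

View pics/w1.png

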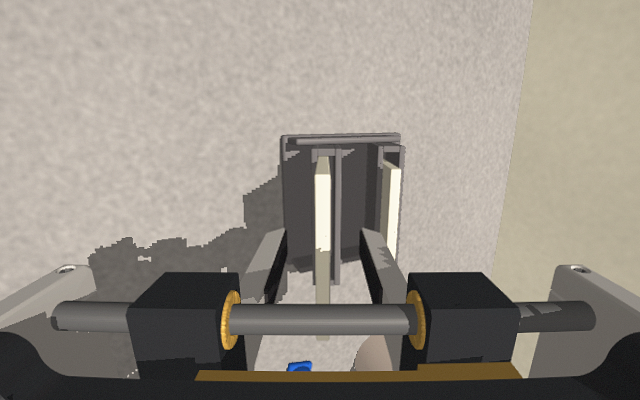

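The mirror's top edge (column 323) stands between the open fingers (tips at 283 and 362), well centred. The cover (392) is clear of them.

>>> send_rows --motion '[[[0,0,0],[0,0,0],-1],[[0,0,0],[0,0,0],-1],[[0,0,0],[0,0,0],-1],[[0,0,0],[0,0,0],-1],[[0,0,0],[0,0,0],-1],[[0,0,0],[0,0,0],-1],[[0,0,0],[0,0,0],-1],[[0,0,0],[0,0,0],-1]]' --squeeze 20

```text
time_s: 4.45
ee_pos: [0.5929, 0.23, 0.1085]
eef_rot: [2.705, -0.0, 1.579]
force: [1.4, 0.3, 0.7]
grip_width: 0.008
grip_force: 20.0
```

>>> send_rows --motion '[[[0,0,-0.2],[0,0,0],-1],[[0,0,-0.3],[0,0,0],-1],[[0,0,-0.3],[0,0,0],-1],[[0,0,-0.3],[0,0,0],-1],[[0,0,-0.3],[0,0,0],-1]]'

```text
time_s: 4.95
ee_pos: [0.5748, 0.2298, 0.1471]
eef_rot: [2.706, -0.0, 1.579]
force: [2.9, -0.2, -3.3]
grip_width: 0.0078
grip_force: 20.0
```

>>> send_rows --motion '[[[0,0,-0.4],[0,0,0],-1],[[0,0,-0.4],[0,0,0],-1],[[0,0,-0.4],[0,0,0],-1],[[0,0,-0.4],[0,0,0],-1],[[0,0,-0.4],[0,0,0],-1],[[0,0,-0.4],[0,0,0],-1],[[0,0,0],[0,0,0],-1],[[0,0,0],[0,0,0],-1]]'

```text
time_s: 5.75
ee_pos: [0.5446, 0.2296, 0.2118]
eef_rot: [2.706, -0.0, 1.579]
force: [-0.3, -0.2, -2.0]
grip_width: 0.0079
grip_force: 20.0
```

Run:
```python
from h import *
y=np.radians(7.9);S=lean(y); M=lean(np.radians(.5))
plan(tool_R(y),S@np.array([.590,-.243,-.197+.0965+.04]))
o=get_obs(); print('tcp in M',o['ee_pos']@M, o['force'])
c=snap('scene','s2.png'); W=pts(c); np.savez('s2.npz',W=W,p=c['pixels'])
w=W.reshape(-1,3); w=w[np.isfinite(w[:,0])]
Rc=R.from_euler('xyz',o['eef_rot']).as_matrix(); q=(w-o['ee_pos'])@Rc
s=q[(abs(q[:,0])<.06)&(abs(q[:,1])<.012)&(q[:,2]>.01)&(q[:,2]<.15)]
print(len(s),np.percentile(s,[1,25,50,75,99],axis=0).round(4).tolist())
for a,b in((.0,.03),(.03,.06),(.06,.09),(.09,.12)):
    t=s[(s[:,2]>a)&(s[:,2]<b)]; print(a,len(t),np.median(t,axis=0).round(4),t[:,0].min().round(4) if len(t) else 0,t[:,0].max().round(4) if len(t) else 0)
```

```text
pos [0.5446 0.2296 0.2118] turn units [-0.    0.45 -0.98] shift units now [-13.12   0.98   1.09] after turn [-13.18  -0.57   0.37] target [ 0.5884 -0.1637  0.1945] t 5.75
tcp in M [ 0.58491578  0.22481323 -0.03900772] [-0.31670966 -0.18695568 -2.00579391]
1447 [[-0.0517, -0.0026, 0.0111], [-0.0367, 0.0041, 0.0302], [-0.0103, 0.0046, 0.0511], [0.0181, 0.005, 0.0731], [0.0474, 0.0061, 0.0956]]
0.0 359 [-0.0108  0.0046  0.0199] -0.0523 0.049
0.03 512 [-0.0101  0.0046  0.0448] -0.0533 0.0484
0.06 481 [-0.0105  0.0046  0.0749] -0.0519 0.0484
0.09 95 [-0.0099  0.0044  0.0934] -0.0517 0.0494
```

View pics/s2.png

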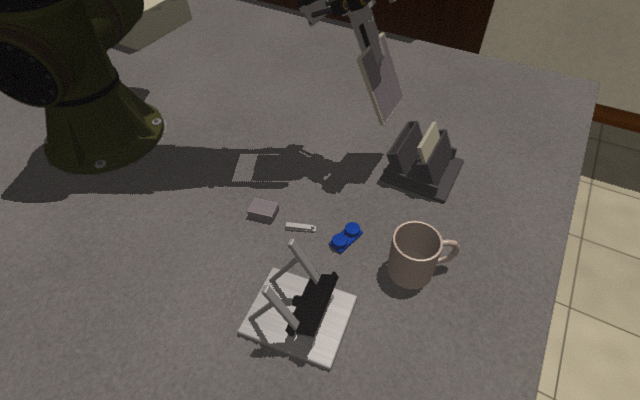

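The picture shows the mirror hanging from the gripper (about 382,80), clear of the rack. The cover (430,143) has not moved. The depth points show the mirror parallel to the tool and centred within 2 mm.

>>> send_rows --motion '[[[0,0,-0.4],[0,0.22,-0.5],-1],[[0,0,-0.4],[0,0.23,-0.48],-1],[[-0.4,0,0],[0,0,0],-1],[[-0.8,0,0],[0,0,0],-1],[[-1,0,0],[0,0,0],-1],[[-1,0,0],[0,0,0],-1],[[-1,0,0],[0,0,0],-1],[[-1,0,0],[0,0,0],-1],[[-1,0,0],[0,0,0],-1],[[-1,0,0],[0,0,0],-1],[[-1,0,0],[0,0,0],-1]]'

```text
time_s: 6.9
ee_pos: [0.5683, -0.0159, 0.233]
eef_rot: [2.707, 0.0, 1.708]
force: [0.7, 0.5, -0.9]
grip_width: 0.0079
grip_force: 20.0
```

>>> send_rows --motion '[[[-1,0,0],[0,0,0],-1],[[-1,0,0],[0,0,0],-1],[[-1,0,0],[0,0,0],-1],[[-0.8,0,0],[0,0,0],-1],[[-0.6,0,0],[0,0,0],-1],[[-0.3,0,0],[0,0,0],-1],[[0,0,0],[0,0,0],-1],[[0,0,0],[0,0,0],-1]]'

```text
time_s: 7.7
ee_pos: [0.5876, -0.1536, 0.2334]
eef_rot: [2.706, 0.0, 1.709]
force: [-0.4, 0.3, -2.0]
grip_width: 0.0078
grip_force: 20.0
```

Run:
```python
from h import *
y=np.radians(7.9);S=lean(y)
plan(tool_R(y),S@np.array([.581,-.241,-.197+.0965+.02]))
o=get_obs(); print(o['force'])
for n in('scene','top'):
    c=snap(n,n+'3.png'); w=pts(c).reshape(-1,3); w=w[np.isfinite(w[:,0])]
    Rc=R.from_euler('xyz',o['eef_rot']).as_matrix(); q=(w-o['ee_pos'])@Rc
    s=q[(abs(q[:,0])<.06)&(q[:,1]<.009)&(q[:,1]>.0)&(q[:,2]>.0)&(q[:,2]<.11)]; sw=s@Rc.T+o['ee_pos']; t=sw@S
    print(n,len(s),np.percentile(t,[1,10,50,90,99],axis=0).round(4).tolist())
    pl=np.linalg.svd(t-t.mean(0))[2][2]; print('normal in stand',pl.round(3))
```

```text
pos [ 0.5876 -0.1536  0.2334] turn units [-0.01  0.    0.  ] shift units now [-0.27 -0.86  1.83] after turn [-0.27 -0.87  1.83] target [ 0.5884 -0.1617  0.1726] t 7.7
[-0.4475077   0.34907525 -1.97725063]
scene 4154 [[0.6082, -0.2831, -0.1201], [0.6107, -0.2772, -0.1099], [0.6114, -0.24, -0.0691], [0.6122, -0.1961, -0.034], [0.6127, -0.1849, -0.0265]]
normal in stand [-1.     0.005  0.002]
top 705 [[0.6081, -0.2504, -0.1203], [0.6102, -0.2414, -0.1109], [0.6108, -0.2126, -0.0746], [0.6113, -0.1877, -0.0368], [0.6118, -0.1832, -0.0266]]
normal in stand [-1.    -0.011  0.002]
```

View pics/scene3.png

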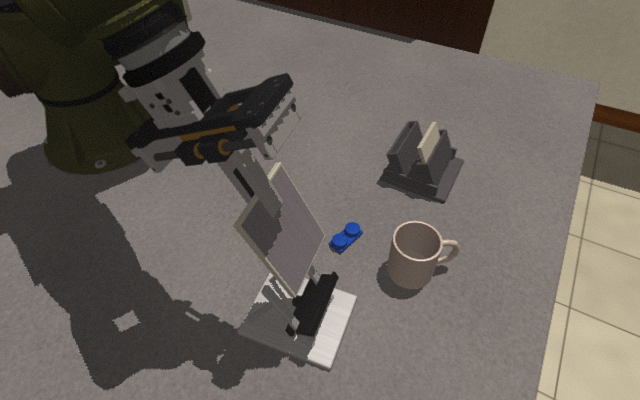

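The picture shows the mirror held in front of the stand, parallel to it and above the black ledge (315,305). Nothing else has moved.

>>> send_rows --motion '[[[-0.13,-0.4,0],[0,0,0],-1],[[-0.14,-0.46,0],[0,0,0],-1],[[0,0,0.4],[0,0,0],-1],[[0,0,0.5],[0,0,0],-1],[[0,0,0.5],[0,0,0],-1],[[0,0,0.4],[0,0,0],-1],[[0,0,0],[0,0,0],-1],[[0,0,0],[0,0,0],-1]]'

```text
time_s: 8.6
ee_pos: [0.5884, -0.1621, 0.1736]
eef_rot: [2.706, 0.0, 1.709]
force: [0.1, -1.3, -2.5]
grip_width: 0.008
grip_force: 20.0
```

Run:
```python
from h import *
y=np.radians(7.9);S=lean(y)
plan(tool_R(y),S@np.array([.575,-.241,-.197+.0965]))
o=get_obs(); print(o['force'],o['force']@S)
for n in('scene','top'):
    c=snap(n); w=pts(c).reshape(-1,3); w=w[np.isfinite(w[:,0])]
    Rc=R.from_euler('xyz',o['eef_rot']).as_matrix(); q=(w-o['ee_pos'])@Rc
    s=q[(abs(q[:,0])<.06)&(q[:,1]<.009)&(q[:,1]>.0)&(q[:,2]>.0)&(q[:,2]<.098)]; t=(s@Rc.T+o['ee_pos'])@S
    print(n,np.percentile(t,[1,10,50,90,99],axis=0).round(4).tolist())
```

```text
pos [ 0.5884 -0.1621  0.1736] turn units [-0.01  0.    0.  ] shift units now [ 0.01 -0.21  0.7 ] after turn [ 0.01 -0.21  0.7 ] target [ 0.5914 -0.1612  0.1519] t 8.6
[ 0.05019579 -1.32655595 -2.49679183] [-1.17537392 -1.32086535 -2.20681911]
scene [[0.5827, -0.2914, -0.1738], [0.585, -0.2853, -0.1638], [0.5859, -0.248, -0.1237], [0.5866, -0.2043, -0.0883], [0.5872, -0.1933, -0.0806]]
top [[0.5832, -0.2555, -0.1739], [0.5846, -0.2472, -0.1649], [0.5852, -0.2203, -0.128], [0.5859, -0.1965, -0.0907], [0.5864, -0.192, -0.081]]
```

>>> send_rows --motion '[[[0,-0.06,0.2],[0,0,0],-1],[[0,-0.06,0.2],[0,0,0],-1],[[0,0,0.1],[0,0,0],-1],[[0,0,0],[0,0,0],-1],[[0,0,0],[0,0,0],-1]]'

```text
time_s: 9.2
ee_pos: [0.5913, -0.1619, 0.1588]
eef_rot: [2.706, 0.001, 1.709]
force: [-0.2, 0.6, -2.2]
grip_width: 0.0079
grip_force: 20.0
```

>>> send_rows --motion '[[[0,0,0.05],[0,0,0],-1],[[0,0,0.03],[0,0,0],-1],[[0,0,0],[0,0,0],-1],[[0,0,0],[0,0,0],-1]]'

```text
time_s: 9.6
ee_pos: [0.5923, -0.1617, 0.1567]
eef_rot: [2.706, 0.001, 1.709]
force: [0.6, -1.0, -2.4]
grip_width: 0.0077
grip_force: 20.0
```

>>> send_rows --motion '[[[0,0,0.03],[0,0,0],-1],[[0,0,0.03],[0,0,0],-1],[[0,0,0],[0,0,0],-1],[[0,0,0],[0,0,0],-1]]'

```text
time_s: 10.0
ee_pos: [0.593, -0.1616, 0.1549]
eef_rot: [2.706, 0.001, 1.709]
force: [0.3, 0.8, -2.2]
grip_width: 0.0081
grip_force: 20.0
```

>>> send_rows --motion '[[[0,0,0.04],[0,0,0],-1],[[0,0,0.04],[0,0,0],-1],[[0,0,0],[0,0,0],-1],[[0,0,0],[0,0,0],-1]]'

```text
time_s: 10.4
ee_pos: [0.594, -0.1615, 0.1528]
eef_rot: [2.706, 0.001, 1.709]
force: [0.1, 0.1, -0.3]
grip_width: 0.008
grip_force: 20.0
```

>>> send_rows --motion '[[[0,0,0.03],[0,0,0],-1],[[0,0,0.03],[0,0,0],-1],[[0,0,0],[0,0,0],-1],[[0,0,0],[0,0,0],-1]]'

```text
time_s: 10.8
ee_pos: [0.5948, -0.1614, 0.1513]
eef_rot: [2.706, 0.001, 1.709]
force: [-3.1, 0.9, 2.3]
grip_width: 0.0079
grip_force: 20.0
```

>>> send_rows --motion '[[[0,0,0.03],[0,0,0],-1],[[0,0,0.02],[0,0,0],-1],[[0,0,0],[0,0,0],-1],[[0,0,0],[0,0,0],-1]]'

```text
time_s: 11.2
ee_pos: [0.5955, -0.1614, 0.15]
eef_rot: [2.706, 0.001, 1.708]
force: [-4.0, 0.9, 4.1]
grip_width: 0.0079
grip_force: 20.0
```

>>> send_rows --motion '[[[0,-0.03,-0.03],[0,0,0],-1],[[0,-0.03,-0.02],[0,0,0],-1],[[0,0,0],[0,0,0],-1],[[0,0,0],[0,0,0],-1]]'

```text
time_s: 11.6
ee_pos: [0.5934, -0.1617, 0.1506]
eef_rot: [2.705, 0.001, 1.708]
force: [1.6, -0.1, 2.9]
grip_width: 0.0076
grip_force: 20.0
```

Run:
```python
from h import *
y=np.radians(7.9);S=lean(y)
o=get_obs(); print('tcp in S',(o['ee_pos']@S).round(4),(o['force']@S).round(2),o['time_s'])
c=snap('scene','s4.png'); w=pts(c).reshape(-1,3); w=w[np.isfinite(w[:,0])]
Rc=R.from_euler('xyz',o['eef_rot']).as_matrix(); q=(w-o['ee_pos'])@Rc
s=q[(abs(q[:,0])<.06)&(q[:,1]<.01)&(q[:,1]>.0)&(q[:,2]>.0)&(q[:,2]<.08)]; t=(s@Rc.T+o['ee_pos'])@S
print(np.percentile(t,[1,10,50,90,99],axis=0).round(4).tolist(),np.linalg.svd(t-t.mean(0))[2][2].round(3))
```

```text
tcp in S [ 0.5762 -0.2417 -0.1025] [ 2.62 -0.36  1.97] 11.6
[[0.5779, -0.2918, -0.1817], [0.58, -0.2857, -0.1736], [0.5809, -0.2483, -0.1404], [0.5816, -0.2047, -0.11], [0.5822, -0.1937, -0.1036]] [-1.     0.003 -0.002]
```

View pics/s4.png

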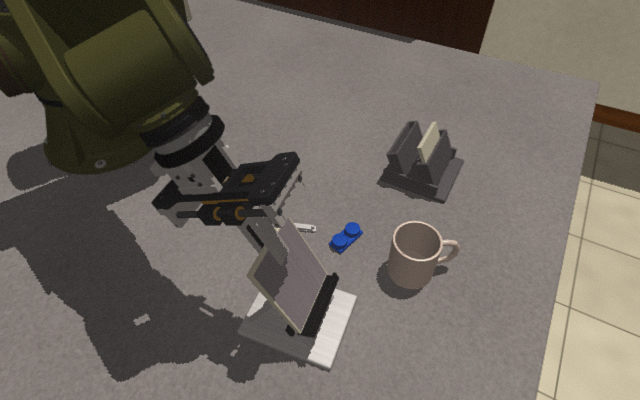

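The picture shows the mirror standing on the ledge, flat against the back and centred (about 290,275), with the bystanders unmoved. The forces show the ledge carrying about 4 N and a light push from the back.

>>> send_rows --motion '[[[0,-0.02,0],[0,0,0],-1],[[0,0,0],[0,0,0],-1],[[0,0,0],[0,0,0],-1],[[0,0,0],[0,0,0],-1],[[0,0,0],[0,0,0],-1]]'

```text
time_s: 12.15
ee_pos: [0.5927, -0.1618, 0.1503]
eef_rot: [2.706, 0.001, 1.708]
force: [0.6, -0.9, 4.2]
grip_width: 0.0081
grip_force: 20.0
```

>>> send_rows --motion '[[[0,0,0],[0,0,0],-0.6],[[0,0,0],[0,0,0],-0.4],[[0,0,0],[0,0,0],-0.2],[[0,0,0],[0,0,0],0],[[0,0,0],[0,0,0],0],[[0,0,0],[0,0,0],0]]'

```text
time_s: 12.75
ee_pos: [0.5926, -0.1617, 0.1501]
eef_rot: [2.706, 0.001, 1.709]
force: [0.7, -0.0, 1.0]
grip_width: 0.0469
grip_force: 0.0
```

Now I back out along the slope.

>>> send_rows --motion '[[[0,0,-0.2],[0,0,0],0],[[0,0,-0.4],[0,0,0],0],[[0,0,-0.5],[0,0,0],0],[[0,0,-0.6],[0,0,0],0],[[0,0,-0.8],[0,0,0],0],[[0,0,-0.8],[0,0,0],0],[[0,0,-0.8],[0,0,0],0],[[0,0,0],[0,0,0],0],[[0,0,0],[0,0,0],0],[[0,0,0],[0,0,0],0]]'

```text
time_s: 13.75
ee_pos: [0.541, -0.1686, 0.2609]
eef_rot: [2.707, -0.0, 1.709]
force: [0.7, -0.4, -0.1]
grip_width: 0.0467
grip_force: 0.0
```

Run:
```python
from h import *
y=np.radians(7.9);S=lean(y)
o=get_obs(); print(o['force'].round(2),o['time_s'])
c=snap('scene','s5.png'); w=pts(c).reshape(-1,3); w=w[np.isfinite(w[:,0])]
t=w@S; t=t[(abs(t[:,1]+.243)<.06)&(abs(t[:,0]-.579)<.007)&(t[:,2]>-.185)&(t[:,2]<-.05)]
print(np.percentile(t,[1,10,50,90,99],axis=0).round(4).tolist(),np.linalg.svd(t-t.mean(0))[2][2].round(3))
```

```text
[ 0.71 -0.43 -0.07] 13.75
[[0.5733, -0.2918, -0.1833], [0.5787, -0.2867, -0.17], [0.5799, -0.2487, -0.1167], [0.5807, -0.2047, -0.0714], [0.5813, -0.1937, -0.0668]] [ 1.    -0.009  0.012]
```

View pics/s5.png

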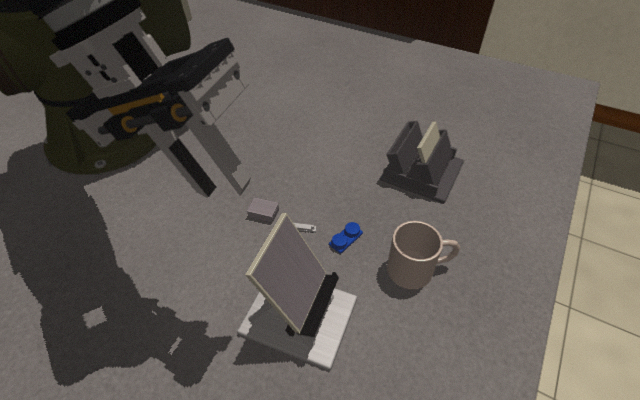

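The picture shows the mirror leaning on its own at about (290,275), flat and centred on the stand. The gripper is clear of it.

```bash
python3 -c "
from station import *
print(hand_in())"
```

```text
the job is handed in; nothing more can be done
None
```

The job is handed in: the mirror leans on the stand's ledge, centred to about 1 mm and flat to the back, let go at about 13 s; the cover and bystanders look unmoved in the pictures, though no verdict came back.

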